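Put the matching lids on the stoneware pots

ROBOT

A 6-joint arm with a two-finger parallel gripper is mounted at the origin on the work surface. World frame = base frame: x ahead of the robot, y to its left, z up, the work surface at z = 0. Lengths are in mm, angles in rad, forces in N, time in s.
With the tool pointing down it reaches from about 275 to 1000 mm from the base axis. Payload 8.4 kg.
Tool frame: the origin (TCP) lies between the finger pads; the fingertips stand 22 mm ahead of it and the grasp point (between the pads) lies 3 mm ahead of it (r.nose_length is the z of the fingertips in the tool frame, in mm); z points along the fingers, y is the line along which they close (so a half turn about z gives the same grasp; the last joint's range is limited). The gripper opens to 85 mm and grips with 20 to 120 N. Pads are 22 mm wide; open, the fingers measure 114 mm over their backs; the gripper's body (76 mm by 85 mm) begins 54 mm behind the grasp point. The pads swing forward as they close: fully open they stand 13 mm farther back than shut.
Start: joints at [-1.163, 0.353, 1.633, -0, 1.155, -0.002], TCP at [249.015, -573.254, 253.281] pointing down, gripper open.
Joint ranges: [-2.63, 2.63], [-0.92, 2.1], [0.06, 2.66], [-1.3, 4.44], [0, 2.69], [-3.02, 3.02]. Speed limits (rad/s): [2.22, 2.22, 2.79, 3.14, 3.14, 3.14].

INTERFACE

Orientations are given as [roll, pitch, yaw] about the fixed x, y, z axes, in that order (R = Rz(yaw) Ry(pitch) Rx(roll)).
In Python, from rig import r, cams gives the robot as it stands.
- The arm moves only by the shell command python3 -m handwheel FILE [FORCE], which reads ROWS from the file FILE. ROWS is a JSON list of rows, 1 to 5 of them, each an object with the fields wx, wy, wz (a rotation vector in a scale on which 1.0 is pi rad), x, y, z (the shift in shares of 100 cm (1.0 is 100 cm)), jaw (the opening from 0.0 (shut) to 1.0 (fully open)); a field left out counts as zero (the opening has to be given); each row shifts and turns the commanded pose from where the row before left it, along the tool's axes as they then stand; what a row does not reach is not made up. A row lasts 1/12 s, in which the tool goes at most 41.7 mm and 0.125 rad, less where a joint would pass 70% of its speed; a pose out of reach is approached as far as the arm can. The fingers move at their own pace and stop on an object; FORCE is the grip in N (left out, the last holds). Time passes only in rows, so rows that do not move let the fingers close. It prints the time, the measured TCP pose, the force, the opening and the grip force at its end. No shift or turn number may pass 1 either way. Input that does not fit is refused with a message, and nothing moves.
- r.sense(): the state, without advancing time (a new reading comes with each control period).
- cams.grab_frame(name): name is "scene" or "top" or "wrist"; returns the picture (480x640x3 uint8, red, green, blue); there is no depth.
- cams.camera_params(name): a dict with "fx", "fy", "cx", "cy" (pixels), "rvec" (rotation vector, rad) and "tvec" (3), from world to camera coordinates, as OpenCV has them. Camera axes: x right, y down, z forward; pixel columns grow to the right and rows downward; lengths in mm; the calibration is good to about 2 mm. The wrist camera is an equidistant fisheye: a pixel r from the principal point sees the ray r / f radians off the axis. A picture is of the moment at which its call begins: read the wrist's pose just before it. camera_params takes no time and is no camera call; for the wrist camera it gives the pose at the moment of the call.
- r.sign_off(): hands the job in; it is judged then, once.
The state is a dict: "clock": time; "qpos": joint angles; "qvel": joint speeds; "joint_efforts": joint torques, N m; "eef_pos": TCP position; "tcp_rot": TCP orientation; "contact_force": force on the tool from outside, world axes, zero at the start; "wrist_torque": the same for the moment, N m; "opening": opening from 0.0 (shut) to 1.0 (fully open); "grasp_force": force on a finger pad.
Only numpy, scipy, OpenCV 4.12 (cv2) and the standard library are available. Lean on these libraries where they do the work, as an engineer would, in place of code of your own. Each camera call takes 0.05 s, during which the arm holds its last target. There are 200 camera calls.

TASK

The four stoneware storage pots have been washed and are about to go back on the cellar shelf. Put on each pot the lid that fits its mouth, set down gently so that it sits level and fully home, and leave the pots, the jar of preserves and the saucer where they stand.

Things in the scene. Friction and masses are not known exactly. Their poses are not given: they have to be found in the camera images.
- pot_small: The smallest of the four open stoneware pots (upright cylinder, beige glaze with brown lines), loose and heavy, 66 mm outer diameter, 85 mm tall, round open mouth 52 mm wide at the top, wall 7 mm; standing in the far row. Origin: centre of its underside on the table; z up, rim at z = 85 mm.
- pot_medium: The second smallest of the four open stoneware pots (upright cylinder, beige glaze with brown lines), loose and heavy, 84 mm outer diameter, 100 mm tall, round open mouth 70 mm wide at the top, wall 7 mm; standing in the far row. Origin: centre of its underside on the table; z up, rim at z = 100 mm.
- pot_large: The second largest of the four open stoneware pots (upright cylinder, beige glaze with brown lines), loose and heavy, 102 mm outer diameter, 115 mm tall, round open mouth 88 mm wide at the top, wall 7 mm; standing in the far row. Two small lug handles stick out 8 mm at its own +y and -y sides, at 92 mm height. Origin: centre of its underside on the table; z up, rim at z = 115 mm.
- pot_biggest: The largest of the four open stoneware pots (upright cylinder, beige glaze with brown lines), loose and heavy, 120 mm outer diameter, 130 mm tall, round open mouth 106 mm wide at the top, wall 7 mm; standing in the far row. Two small lug handles stick out 8 mm at its own +y and -y sides, at 104 mm height. Origin: centre of its underside on the table; z up, rim at z = 130 mm.
- lid_small: The smallest of the four stoneware lids, lid of pot_small, lying right way up in the near row. Plug 45 mm wide (39 at its bevelled foot), 9 mm deep; flange 64 mm wide, at 9 to 15 mm height, that rests on the rim; round knob to grip, 22 to 26 mm wide, at 15 to 43 mm height. Origin: centre of the plug's underside, z up. Seated, its origin is 76 mm above the pot's.
- lid_medium: The second smallest of the four stoneware lids, lid of pot_medium, lying right way up in the near row. Plug 63 mm wide (57 at its bevelled foot), 9 mm deep; flange 82 mm wide, at 9 to 15 mm height, that rests on the rim; round knob to grip, 22 to 26 mm wide, at 15 to 43 mm height. Origin: centre of the plug's underside, z up. Seated, its origin is 91 mm above the pot's.
- lid_large: The second largest of the four stoneware lids, lid of pot_large, lying right way up in the near row. Plug 81 mm wide (75 at its bevelled foot), 9 mm deep; flange 100 mm wide, at 9 to 15 mm height, that rests on the rim; round knob to grip, 22 to 26 mm wide, at 15 to 43 mm height. Origin: centre of the plug's underside, z up. Seated, its origin is 106 mm above the pot's.
- lid_biggest: The largest of the four stoneware lids, lid of pot_biggest, lying right way up in the near row. Plug 99 mm wide (93 at its bevelled foot), 9 mm deep; flange 118 mm wide, at 9 to 15 mm height, that rests on the rim; round knob to grip, 22 to 26 mm wide, at 15 to 43 mm height. Origin: centre of the plug's underside, z up. Seated, its origin is 121 mm above the pot's.
- jar: Bystander: a closed jar of preserves, amber glass with a brass-coloured cap, 72 mm in diameter, 115 mm tall, standing somewhere in the far row among the pots. Origin: centre of its underside.
- saucer: Bystander: a small round stoneware saucer without a knob, 100 mm in diameter, 18 mm high, lying somewhere in the near row among the lids. Origin: centre of its underside.

How it is judged (in metres and radians):
At the end, for the whole second after the job is handed in: Each of the four lids sits on its own pot: its centre within 7 mm of the pot's axis, the plug inside the mouth with the flange down on the rim (height within 3 mm), level with the rim within 0.06 rad and upright within 0.09 rad, everything at rest (horizontal distance between lid_small and pot_small below 0.007 m and z of lid_small in the frame of pot_small between 0.073 and 0.079 m and angle between the z axis of lid_small and the z axis of pot_small, either way round below 0.06 rad and angle between each of lid_small, lid_medium, lid_large, lid_biggest's own z axis and vertical below 0.09 rad and linear speed of each of lid_small, pot_small, lid_medium, pot_medium, lid_large, pot_large, lid_biggest, pot_biggest below 0.02 m/s and horizontal distance between lid_medium and pot_medium below 0.007 m and z of lid_medium in the frame of pot_medium between 0.088 and 0.094 m and angle between the z axis of lid_medium and the z axis of pot_medium, either way round below 0.06 rad and horizontal distance between lid_large and pot_large below 0.007 m and z of lid_large in the frame of pot_large between 0.103 and 0.109 m and angle between the z axis of lid_large and the z axis of pot_large, either way round below 0.06 rad and horizontal distance between lid_biggest and pot_biggest below 0.007 m and z of lid_biggest in the frame of pot_biggest between 0.118 and 0.124 m and angle between the z axis of lid_biggest and the z axis of pot_biggest, either way round below 0.06 rad); the robot touches nothing.
It fails at once if a pot is pushed more than 30 mm from its place (distance of any of pot_small, pot_medium, pot_large, pot_biggest from where it was at the start of the episode above 0.03 m).
It fails at once if a lid is banged or pressed on a pot with more than 40 N (contact force between any of lid_small, lid_medium, lid_large, lid_biggest and pot_small above 40 N or contact force between any of lid_small, lid_medium, lid_large, lid_biggest and pot_medium above 40 N or contact force between any of lid_small, lid_medium, lid_large, lid_biggest and pot_large above 40 N or contact force between any of lid_small, lid_medium, lid_large, lid_biggest and pot_biggest above 40 N).
It fails at once if a lid is let fall: it moves faster than 0.5 m/s (a drop of about 13 mm) while the fingers do not hold it ((contact force between lid_small and the fingers below 0.05 N and linear speed of lid_small above 0.5 m/s) or (contact force between lid_medium and the fingers below 0.05 N and linear speed of lid_medium above 0.5 m/s) or (contact force between lid_large and the fingers below 0.05 N and linear speed of lid_large above 0.5 m/s) or (contact force between lid_biggest and the fingers below 0.05 N and linear speed of lid_biggest above 0.5 m/s)).
It fails at once if the jar or the saucer is moved more than 25 mm (distance of any of jar, saucer from where it was at the start of the episode above 0.025 m).
It also fails if it takes over 112 s, if anything falls off the work surface, if the arm or the gripper's body presses on something with over 40 N, if the wrist force passes 120 N, or if a joint passes its speed limit or range.

## Working session

There is one attempt and no reset: what is moved stays moved. The work goes in short steps, Python scripts to look and compute and a shell command to move; the robot and the scene stay as the last step left them, time stands still between calls to the robot, and variables do not carry over. Pictures are saved under pics/ and viewed, at most 14 in all, crops included, and the job is handed in when it is done.

```bash
ls; mkdir -p pics; python3 - <<'E'
from rig import r,cams
import cv2
for n in("top","scene"):
    cv2.imwrite(f"pics/{n}0.png",cams.grab_frame(n)[:,:,::-1]); print(n,cams.camera_params(n))
print(cams.camera_params("wrist")); print(r.sense())
E
```

```text
pics
top {'fx': 513.0365809555701, 'fy': 513.0365809555701, 'cx': 326.40647783347464, 'cy': 240.28562249647723, 'rvec': array([ 2.16110909, -2.20654462,  0.01916233]), 'tvec': array([  29.91271672,  541.06431292, 1074.456014  ])}
scene {'fx': 587.7848539098738, 'fy': 587.7848539098738, 'cx': 314.9779118692012, 'cy': 238.2107316570327, 'rvec': array([ 0.69017711,  2.78344379, -0.86737442]), 'tvec': array([ 482.18745761, -176.73518753, 1404.34306161])}
{'fx': 371.64829954431775, 'fy': 371.64829954431775, 'cx': 323.74629241455125, 'cy': 237.8572426037214, 'rvec': array([-2.39989457,  1.57458235,  0.2495542 ]), 'tvec': array([-624.47202398,  -39.33611465,  380.03224496])}
{'clock': 0.1, 'qpos': array([-1.16337530e+00,  3.53593334e-01,  1.63407325e+00,  2.07989656e-05,
        1.15520675e+00, -2.41148218e-03]), 'qvel': array([-0.00189667, -0.00126889, -0.00169315, -0.00089692, -0.00132935,
        0.00162531]), 'joint_efforts': array([ 7.12520227e-05, -6.06355405e+01, -3.42820072e+01, -5.69702945e-05,
        3.90401328e-03, -6.64521409e-06]), 'eef_pos': array([ 248.87116803, -572.86573486,  252.62194881]), 'tcp_rot': array([-3.14031202e+00, -2.21060398e-05,  4.09824086e-01]), 'contact_force': array([-0.28470778,  0.30459666,  0.45441891]), 'wrist_torque': array([-0.00536294,  0.01342877,  0.01555711]), 'grasp_force': 0.0, 'opening': 1.0049925494993857}
```

View pics/top0.png

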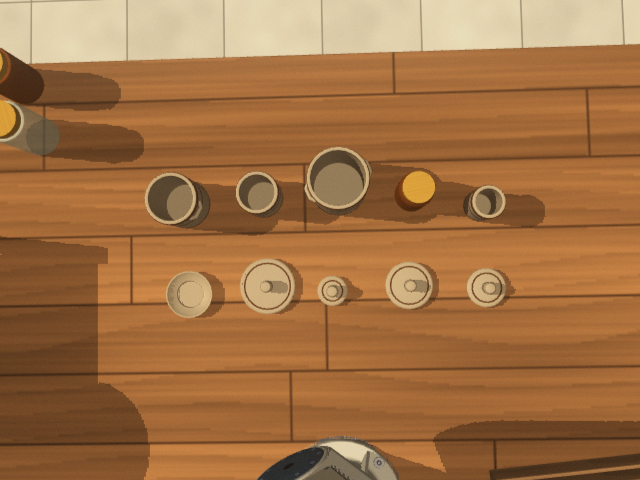

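View pics/scene0.png

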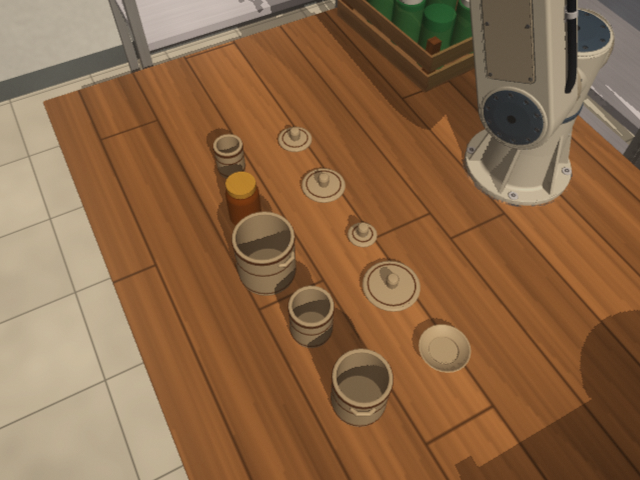

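The top view shows, left to right along the far row, pot_large (172,200), pot_medium (258,193), pot_biggest (338,180), jar (418,188) and pot_small (487,203). The near row holds the saucer (189,295), lid_biggest (268,286), lid_small (332,291), lid_large (410,286) and lid_medium (487,288). The scene view agrees, with pot_small (229,145) at the far end and pot_large (361,385) nearest.

```bash
cat > h.py <<'E'
import numpy as np, cv2
from rig import r,cams
from scipy.spatial.transform import Rotation as Ro
def ray(p,uv,fish=False):
    """camera centre and unit ray (world) for a pixel"""
    R=cv2.Rodrigues(np.array(p["rvec"]))[0]; c=-R.T@p["tvec"]
    x=(uv[0]-p["cx"])/p["fx"]; y=(uv[1]-p["cy"])/p["fy"]
    if fish:
        th=np.hypot(x,y); s=np.sin(th)/max(th,1e-9); d=np.array([x*s,y*s,np.cos(th)])
    else: d=np.array([x,y,1.])
    d=R.T@d; return c,d/np.linalg.norm(d)
def onplane(p,uv,z,fish=False):
    c,d=ray(p,uv,fish); return c+d*(z-c[2])/d[2]
def proj(p,X,fish=False):
    R=cv2.Rodrigues(np.array(p["rvec"]))[0]; v=R@np.asarray(X,float)+p["tvec"]
    a,b=v[0]/v[2],v[1]/v[2]
    if fish:
        q=np.hypot(a,b); k=np.arctan(q)/max(q,1e-9); a*=k;b*=k
    return np.array([p["fx"]*a+p["cx"],p["fy"]*b+p["cy"]])
def meet(rays):
    """point nearest to several rays, and rms miss"""
    A=sum(np.eye(3)-np.outer(d,d) for c,d in rays); b=sum((np.eye(3)-np.outer(d,d))@c for c,d in rays)
    X=np.linalg.solve(A,b); return X,np.sqrt(np.mean([np.sum(((np.eye(3)-np.outer(d,d))@(X-c))**2) for c,d in rays]))
def blobs(img,amin=300,amax=40000,smax=110,vmin=70):
    hsv=cv2.cvtColor(img,cv2.COLOR_RGB2HSV)
    m=((hsv[...,1]<smax)&(hsv[...,2]>vmin)).astype(np.uint8)*255
    m=cv2.morphologyEx(m,cv2.MORPH_CLOSE,np.ones((5,5)))
    cs=cv2.findContours(m,cv2.RETR_EXTERNAL,cv2.CHAIN_APPROX_NONE)[0]
    return m,[c for c in cs if amin<cv2.contourArea(c)<amax]
E
python3 - <<'E'
from h import *
for n in("top","scene"):
    im=cv2.cvtColor(cv2.imread(f"pics/{n}0.png"),4)
    p=cams.camera_params(n); hsv=cv2.cvtColor(im,cv2.COLOR_RGB2HSV)
    if n=="top":
        for uv in [(268,268),(265,286),(338,200),(340,150),(172,200),(300,260),(322,193),(184,225)]: print(uv,hsv[uv[1],uv[0]])
    m,cs=blobs(im)
    for c in cs:
        h=cv2.convexHull(c);e=cv2.fitEllipse(h)
        x=onplane(p,e[0],15 if n=="top" and e[0][1]>250 else 100)
        print(n,np.round(e[0],1),np.round(e[1],1),cv2.contourArea(c),np.round(x))
p=cams.camera_params("wrist");R=cv2.Rodrigues(p["rvec"])[0];c=-R.T@p["tvec"];s=r.sense()
T=Ro.from_euler("xyz",s["tcp_rot"]).as_matrix()
print("cam in tool",T.T@(c-s["eef_pos"]),"axes in tool\n",T.T@R.T, r.nose_length)
E
```

```text
(268, 268) [ 19  97 207]
(265, 286) [ 18  96 208]
(338, 200) [ 18 103 148]
(340, 150) [ 17 110 114]
(172, 200) [ 17 109 145]
(300, 260) [ 14 165 201]
(322, 193) [ 18 102 147]
(184, 225) [ 14 131  78]
top [348.1 488.9] [ 98.9 113.8] 2838.5 [ 26. -16.  15.]
top [331.9 290.4] [28.7 29.1] 619.0 [436.   9.  15.]
top [188.6 294.1] [45.3 45.7] 1572.0 [433. 313.  15.]
top [485.8 287.1] [37.8 38.5] 1094.5 [ 436. -312.   15.]
top [408.6 284.9] [46.2 46.6] 1642.0 [ 444. -152.   15.]
top [267.1 285.7] [54.  54.4] 2247.0 [448. 146.  15.]
top [487.9 201.6] [31.8 34.4] 790.5 [ 606. -298.  100.]
top [172.5 199.1] [50.7 57.5] 2122.5 [625. 318. 100.]
top [256.5 192.1] [41.1 41.9] 1297.5 [635. 152. 100.]
top [337.2 178. ] [60.1 66.8] 3027.0 [659.  -7. 100.]
top [ 22.1 127.4] [44.7 79.5] 1443.0 [777. 622. 100.]
top [297.4  23.3] [ 85.9 779.8] 33971.5 [971.  65. 100.]
scene [360.3 386. ] [63.1 75.9] 3449.0 [633. 328. 100.]
scene [444.2 347.8] [44.8 52.3] 1782.5 [469. 337. 100.]
scene [310.2 314.4] [46.5 59.3] 1942.0 [646. 170. 100.]
scene [391.  285.8] [48.8 56.6] 2109.5 [484. 188. 100.]
scene [362.  234.4] [23.4 27.8] 481.0 [473.  61. 100.]
scene [264.2 250.9] [65.4 81.2] 3799.5 [661.   6. 100.]
scene [323.1 185. ] [32.8 41.9] 1038.0 [481. -86. 100.]
scene [229.2 152.1] [31.  37.8] 618.0 [ 619. -265.  100.]
scene [294.7 139. ] [23.5 31.9] 548.0 [ 474. -233.  100.]
scene [544.1  74.9] [216.6 263.6] 28427.0 [-163. -142.  100.]
cam in tool [  79.12930427    0.19374681 -120.37608119] axes in tool
 [[-5.16642605e-04 -9.51520800e-01 -3.07583973e-01]
 [ 9.99999856e-01 -5.35874693e-04 -2.19342204e-05]
 [-1.43955600e-04 -3.07583940e-01  9.51520940e-01]] 22.0
```

The rows are not in the units I measure in: shifts go in shares of 100 cm and turns go in shares of pi rad. I convert before sending: -0.116 rad / 3.1416 = -0.0369.

```bash
cat > shot.py <<'E'
import sys,pickle
from h import *
n=sys.argv[1]; p=cams.camera_params("wrist"); im=cams.grab_frame("wrist")
cv2.imwrite(f"pics/{n}.png",im[:,:,::-1]); pickle.dump(p,open(f"pics/{n}.pkl","wb"))
E
echo '[{"wz":-0.0369, "jaw":1}, {"wz":-0.0369, "jaw":1}, {"wz":-0.0369, "jaw":1}, {"wz":-0.0369, "jaw":1}, {"wz":-0.0369, "jaw":1}]' > m.json && python3 -m handwheel m.json
echo '[{"wz":-0.0369, "jaw":1}, {"wz":-0.0369, "jaw":1}, {"wz":-0.0369, "jaw":1}, {"wz":-0.0369, "jaw":1}, {"wz":-0.0369, "jaw":1}]' > m.json && python3 -m handwheel m.json
echo '[{"x":0.023, "y":0.027, "jaw":1}, {"x":0.023, "y":0.027, "jaw":1}, {"x":0.023, "y":0.027, "jaw":1}, {"x":0.023, "y":0.027, "jaw":1}, {"x":0.023, "y":0.027, "jaw":1}]' > m.json && python3 -m handwheel m.json
echo '[{"x":0.02, "y":0.028, "jaw":1}, {"x":0.02, "y":0.028, "jaw":1}, {"jaw":1}, {"jaw":1}]' > m.json && python3 -m handwheel m.json
python3 shot.py a1
```

```text
clock: 0.52
eef_pos: [248.9, -573.0, 252.8]
tcp_rot: [-3.141, -0.0, 0.996]
contact_force: [0.1, -0.1, 0.1]
opening: 1.001
grasp_force: 0.0
clock: 0.93
eef_pos: [248.9, -573.0, 252.8]
tcp_rot: [-3.141, -0.001, 1.576]
contact_force: [0.7, 0.8, -0.1]
opening: 1.004
grasp_force: 0.0
clock: 1.35
eef_pos: [384.9, -457.1, 253.0]
tcp_rot: [-3.141, -0.0, 1.569]
contact_force: [0.4, -0.7, -0.0]
opening: 0.999
grasp_force: 0.0
clock: 1.68
eef_pos: [441.3, -417.2, 252.9]
tcp_rot: [-3.141, -0.0, 1.573]
contact_force: [-0.5, -0.7, 0.4]
opening: 1.0
grasp_force: 0.0
```

View pics/a1.png

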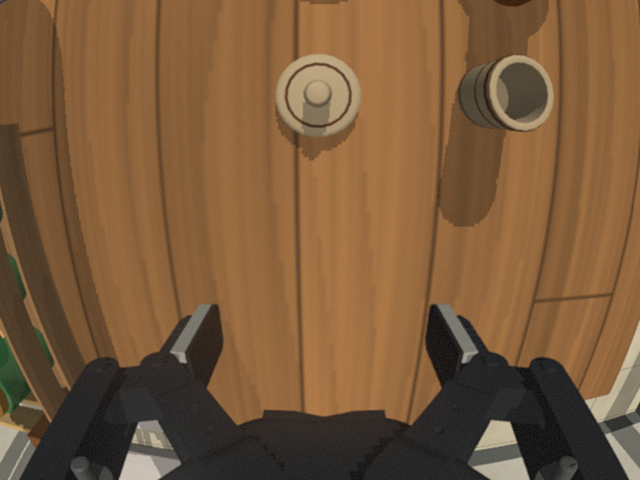

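The wrist view shows lid_medium at (318,95) with its knob at (317,92), and pot_small's rim at (519,93). The outlines are clean, so I'll sweep both rows now.

Scaled: 28 mm / 1000 = 0.028.

```bash
(
echo '[{"x":0.028, "jaw":1}, {"x":0.028, "jaw":1}, {"jaw":1}, {"jaw":1}]' > m.json && python3 -m handwheel m.json; python3 shot.py a2
echo '[{"x":0.034, "jaw":1}, {"x":0.034, "jaw":1}, {"x":0.034, "jaw":1}, {"jaw":1}, {"jaw":1}]' > m.json && python3 -m handwheel m.json; python3 shot.py b1
echo '[{"x":0.029, "jaw":1}, {"x":0.029, "jaw":1}, {"jaw":1}, {"jaw":1}]' > m.json && python3 -m handwheel m.json; python3 shot.py b2
echo '[{"x":0.034, "jaw":1}, {"x":0.034, "jaw":1}, {"x":0.034, "jaw":1}, {"jaw":1}, {"jaw":1}]' > m.json && python3 -m handwheel m.json; python3 shot.py c1
echo '[{"x":0.029, "jaw":1}, {"x":0.029, "jaw":1}, {"jaw":1}, {"jaw":1}]' > m.json && python3 -m handwheel m.json; python3 shot.py c2
echo '[{"x":0.04, "jaw":1}, {"x":0.04, "jaw":1}, {"jaw":1}, {"jaw":1}]' > m.json && python3 -m handwheel m.json; python3 shot.py d1
echo '[{"x":0.028, "jaw":1}, {"x":0.028, "jaw":1}, {"jaw":1}, {"jaw":1}]' > m.json && python3 -m handwheel m.json; python3 shot.py d2
echo '[{"x":0.024, "y":0.032, "jaw":1}, {"x":0.024, "y":0.032, "jaw":1}, {"x":0.024, "y":0.032, "jaw":1}, {"x":0.024, "y":0.032, "jaw":1}, {"x":0.024, "y":0.032, "jaw":1}]' > m.json && python3 -m handwheel m.json
echo '[{"x":0.024, "y":0.031, "jaw":1}, {"x":0.025, "jaw":1}, {"jaw":1}, {"jaw":1}]' > m.json && python3 -m handwheel m.json; python3 shot.py L1
echo '[{"x":-0.025, "jaw":1}, {"x":-0.025, "jaw":1}, {"jaw":1}, {"jaw":1}]' > m.json && python3 -m handwheel m.json; python3 shot.py L2
echo '[{"x":-0.039, "jaw":1}, {"x":-0.039, "jaw":1}, {"x":-0.038, "jaw":1}, {"jaw":1}, {"jaw":1}]' > m.json && python3 -m handwheel m.json; python3 shot.py M1
echo '[{"x":-0.025, "jaw":1}, {"x":-0.025, "jaw":1}, {"jaw":1}, {"jaw":1}]' > m.json && python3 -m handwheel m.json; python3 shot.py M2
echo '[{"x":-0.037, "y":0.005, "jaw":1}, {"x":-0.036, "y":0.005, "jaw":1}, {"x":-0.036, "jaw":1}, {"jaw":1}, {"jaw":1}]' > m.json && python3 -m handwheel m.json; python3 shot.py B1
echo '[{"x":-0.025, "jaw":1}, {"x":-0.025, "jaw":1}, {"jaw":1}, {"jaw":1}]' > m.json && python3 -m handwheel m.json; python3 shot.py B2
echo '[{"x":-0.04, "y":-0.005, "jaw":1}, {"x":-0.04, "y":-0.005, "jaw":1}, {"x":-0.04, "y":-0.005, "jaw":1}, {"x":-0.04, "y":-0.005, "jaw":1}, {"x":-0.04, "y":-0.005, "jaw":1}]' > m.json && python3 -m handwheel m.json
echo '[{"x":-0.04, "y":-0.005, "jaw":1}, {"jaw":1}, {"jaw":1}]' > m.json && python3 -m handwheel m.json; python3 shot.py S1
echo '[{"x":-0.025, "jaw":1}, {"x":-0.025, "jaw":1}, {"jaw":1}, {"jaw":1}]' > m.json && python3 -m handwheel m.json; python3 shot.py S2
) | grep eef
cat > meas.py <<'E'
import pickle
from h import *
import sys
V={}
def circ(P):
    A=np.c_[2*P,np.ones(len(P))]; s=np.linalg.lstsq(A,(P**2).sum(1),rcond=None)[0]
    return s[:2],np.sqrt(s[2]+s[0]**2+s[1]**2)
def outline(n,z,near):
    p=pickle.load(open(f"pics/{n}.pkl","rb")); im=cv2.cvtColor(cv2.imread(f"pics/{n}.png"),4)
    best=None
    for c in blobs(im,amin=800)[1]:
        P=np.array([onplane(p,q[0],z,True)[:2] for q in cv2.convexHull(c)])
        ctr,rad=circ(P)
        if np.linalg.norm(ctr-near)<60:
            for _ in range(3):   # trim stray edge points
                e=np.abs(np.linalg.norm(P-ctr,axis=1)-rad); k=e<max(1.5,2*np.median(e)); ctr,rad=circ(P[k])
            res=np.linalg.norm(P[k]-ctr,axis=1)-rad
            best=(ctr,rad,res.std(),p)
    return best
if __name__=="__main__":
  for names,z,near,d in [(("a1","a2"),15,(436,-312),82),(("b1","b2"),15,(444,-152),100),(("c1","c2"),15,(436,9),64),(("d1","d2"),15,(448,146),118),
    (("L1","L2"),115,(625,318),102),(("M1","M2"),100,(635,152),84),(("B1","B2"),130,(659,-7),120),(("S1","S2"),85,(606,-298),66)]:
    rays=[]
    for n in names:
        b=outline(n,z,near)
        if b is None: print(n,"none"); continue
        ctr,rad,sd,p=b; R=cv2.Rodrigues(p["rvec"])[0]; c=-R.T@p["tvec"]
        v=np.r_[ctr,z]-c; rays.append((c,v/np.linalg.norm(v)))
        print(n,"ctr",ctr.round(1),"diam",round(2*rad,1),"sd",round(sd,2),"cam",c.round(0))
    if len(rays)>1: X,e=meet(rays); print("   meet",X.round(1),"miss",round(e,2),"expect d",d,"z",z)
E
python3 meas.py
```

```text
eef_pos: [439.2, -362.4, 253.3]
eef_pos: [440.3, -260.6, 253.5]
eef_pos: [440.7, -203.2, 253.4]
eef_pos: [441.1, -100.7, 253.5]
eef_pos: [441.2, -43.2, 253.4]
eef_pos: [441.2, 37.6, 253.3]
eef_pos: [441.1, 92.5, 253.2]
eef_pos: [602.9, 212.0, 253.1]
eef_pos: [632.4, 261.0, 252.3]
eef_pos: [631.7, 209.3, 253.7]
eef_pos: [631.7, 94.7, 253.6]
eef_pos: [631.8, 47.0, 253.3]
eef_pos: [641.8, -62.7, 253.2]
eef_pos: [641.7, -111.4, 253.2]
eef_pos: [616.8, -312.1, 253.4]
eef_pos: [611.4, -352.8, 252.9]
eef_pos: [611.9, -401.1, 253.1]
a1 ctr [ 435.6 -312.4] diam 80.9 sd 0.12 cam [ 442. -339.  373.]
a2 ctr [ 435.5 -312. ] diam 80.8 sd 0.16 cam [ 440. -284.  374.]
   meet [ 435.5 -312.2   12.7] miss 0.02 expect d 82 z 15
b1 ctr [ 443.4 -151.8] diam 98.8 sd 0.16 cam [ 441. -182.  374.]
b2 ctr [ 443.4 -151.3] diam 98.8 sd 0.17 cam [ 441. -124.  374.]
   meet [ 443.4 -151.5   11.7] miss 0.01 expect d 100 z 15
c1 ctr [434.9   9.9] diam 62.9 sd 0.18 cam [441. -22. 374.]
c2 ctr [434.9  10.4] diam 63.0 sd 0.22 cam [442.  36. 374.]
   meet [434.9  10.2  11.8] miss 0.0 expect d 64 z 15
d1 ctr [447.2 147.
[... 180 characters left out ...]
 diam 101.0 sd 0.1 cam [633. 340. 373.]
L2 ctr [625.7 319.5] diam 101.2 sd 0.11 cam [632. 288. 374.]
   meet [625.6 319.9 112.3] miss 0.03 expect d 102 z 115
M1 ctr [635.5 153.7] diam 83.4 sd 0.13 cam [632. 173. 374.]
M2 ctr [635.6 153.3] diam 83.5 sd 0.12 cam [632. 126. 374.]
   meet [635.6 153.5  97.8] miss 0.01 expect d 84 z 100
B1 ctr [654.9  -7. ] diam 118.9 sd 0.12 cam [642.  16. 374.]
B2 ctr [654.8  -7.1] diam 119.2 sd 0.39 cam [642. -33. 374.]
   meet [654.9  -7.1 129.4] miss 0.04 expect d 120 z 130
S1 ctr [ 608.1 -303. ] diam 65.6 sd 0.15 cam [ 612. -274.  373.]
S2 ctr [ 608.1 -303.4] diam 65.7 sd 0.15 cam [ 612. -322.  374.]
   meet [ 608.1 -303.2   83.1] miss 0.02 expect d 66 z 85
```

All eight outlines match: diameters are within 1.6 mm, heights within 3.5 mm, and the two-ray misses are below 0.05 mm. First I'll take lid_medium, at (435.5,-312.2).

```bash
(
echo '[{"x":0.018, "y":-0.0353, "jaw":1}, {"x":0.018, "y":-0.0353, "jaw":1}, {"x":0.018, "y":-0.0353, "jaw":1}, {"x":0.018, "y":-0.0353, "jaw":1}, {"x":0.017, "y":-0.0353, "jaw":1}]' > m.json && python3 -m handwheel m.json
echo '[{"z":0.035, "jaw":1}, {"z":0.035, "jaw":1}, {"z":0.035, "jaw":0.7}, {"jaw":0.7}, {"jaw":0.7}]' > m.json && python3 -m handwheel m.json ) | egrep 'eef|rot|open'
```

```text
eef_pos: [433.4, -310.3, 253.0]
tcp_rot: [-3.142, -0.001, 1.572]
opening: 0.993
eef_pos: [434.2, -311.4, 147.6]
tcp_rot: [-3.139, -0.003, 1.571]
opening: 0.7
```

Scaled: 30 mm / 1000 = 0.03, 1.3 mm / 1000 = 0.0013.

```bash

echo '[{"x":-0.0008, "y":0.0013, "z":0.03, "jaw":0.7}, {"z":0.03, "jaw":0.7}, {"z":0.026, "jaw":0.7}, {"z":0.02, "jaw":0.7}, {"jaw":0.7}]' > m.json && python3 -m handwheel m.json |egrep 'eef|force|open'
echo '[{"jaw":0}, {"jaw":0}, {"jaw":0}, {"jaw":0}, {"jaw":0}]' > m.json && python3 -m handwheel m.json 50|egrep 'eef|force|open'
echo '[{"z":-0.003, "jaw":0}, {"z":-0.012, "jaw":0}, {"z":-0.03, "jaw":0}, {"jaw":0}, {"jaw":0}]' > m.json && python3 -m handwheel m.json |egrep 'eef|force|open'
```

```text
eef_pos: [435.9, -313.3, 41.2]
contact_force: [-0.6, 1.0, 0.4]
opening: 0.702
grasp_force: 0.0
eef_pos: [437.5, -315.0, 44.8]
contact_force: [-0.8, 1.8, 9.9]
opening: 0.273
grasp_force: 48.6
eef_pos: [437.4, -315.2, 89.9]
contact_force: [0.4, -0.5, -1.9]
opening: 0.271
grasp_force: 49.4
```

Scaled: -35 mm / 1000 = -0.035, -30 mm / 1000 = -0.03.

```bash

echo '[{"z":-0.035, "jaw":0}, {"z":-0.035, "jaw":0}, {"z":-0.03, "jaw":0}, {"jaw":0}, {"jaw":0}]' > m.json && python3 -m handwheel m.json |egrep 'eef|force|open'
python3 shot.py g1; python3 -c "
from h import *
print(cams.camera_params('wrist')['tvec'], r.sense()['tcp_rot'],r.sense()['eef_pos'])"
```

```text
eef_pos: [436.7, -314.7, 188.8]
contact_force: [0.2, -0.1, -2.3]
opening: 0.268
grasp_force: 49.7
[-436.63278472 -317.88915321  220.5199011 ] [3.14144184e+00 1.43407166e-04 1.56979876e+00] [ 435.77661464 -314.054945    187.19215751]
```

View pics/g1.png

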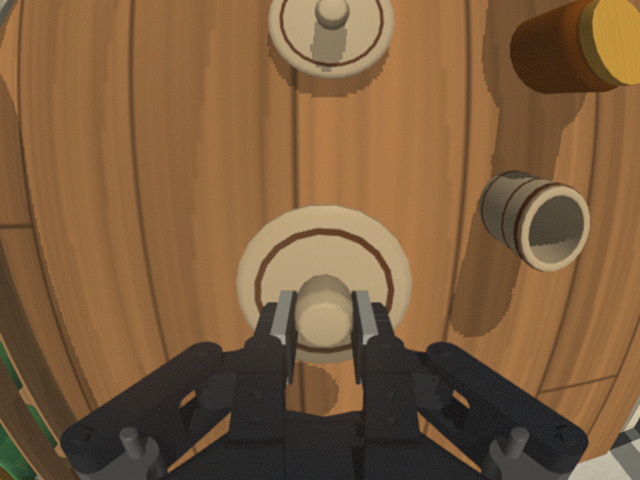

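The lid hangs centred in the grip and looks level, with the knob at (325,310) and the flange top edge at row 206. I'll measure its centre relative to the TCP.

```bash
cat > hand.py <<'E'
import sys
from meas import *
n,d=sys.argv[1],float(sys.argv[2]); p=pickle.load(open(f"pics/{n}.pkl","rb")); im=cv2.cvtColor(cv2.imread(f"pics/{n}.png"),4)
R=cv2.Rodrigues(p["rvec"])[0]; c=-R.T@p["tvec"]
# camera in tool = (79.13,.19,-120.38); camera axes in tool known -> TCP from the camera pose
CT=np.array([[-5e-4,-.95152,-.30758],[1,-5e-4,0],[-1e-4,-.30758,.95152]]); T=R.T@CT.T
tcp=c-T@np.array([79.13,.19,-120.38])
seed=proj(p,tcp+T@[d/2-8,0,30],True)
m=blobs(im)[0]; lab=cv2.connectedComponents(m)[1]; u,v=seed.astype(int)
cs=cv2.findContours((lab==lab[v,u]).astype(np.uint8),0,cv2.CHAIN_APPROX_NONE)[0]; q=max(cs,key=cv2.contourArea)[:,0]
q=q[(q[:,1]<p["cy"]+50)&(q[:,1]>2)]
for z in (tcp[2]-30,):
    P=np.array([onplane(p,a,z,True)[:2] for a in q])
    ctr,rad=circ(P)
    for _ in range(4):
        e=np.linalg.norm(P-ctr,axis=1)-rad; k=np.abs(e)<max(1,2.5*np.median(abs(e))); ctr,rad=circ(P[k])
    e=np.linalg.norm(P[k]-ctr,axis=1)-rad
    # also with the radius held at the given one (silhouette ~1 mm small in diameter)
    from scipy.optimize import least_squares
    c2=least_squares(lambda s:np.linalg.norm(P[k]-s,axis=1)-(d/2-.6),ctr).x
    print("tcp",tcp.round(1),"ctr",ctr.round(1),"d",round(2*rad,1),"sd",round(e.std(),2),"n",k.sum(),len(k),"off free",(ctr-tcp[:2]).round(1),"off fixed",(c2-tcp[:2]).round(1))
E
python3 hand.py g1 82
```

```text
tcp [ 436.9 -315.1  188.7] ctr [ 433.5 -265.3] d 367.1 sd 8.83 n 589 798 off free [-3.4 49.8] off fixed [-7.8 78.9]
```

```bash
sed -i 's/^q=q\[/print("seed",seed,lab[v,u],cv2.boundingRect(q),np.unique(lab)[:9])\nq=q[/' hand.py; python3 hand.py g1 82; python3 -c "
import cv2;h=cv2.cvtColor(cv2.imread('pics/g1.png'),40)
for u,v in [(325,222),(325,250),(260,270),(150,200),(325,180)]:print(u,v,h[v,u])"
```

```text
seed [323.3163229  232.28058999] 0 (0, 0, 640, 480) [0 1 2 3 4 5 6 7 8]
tcp [ 436.9 -315.1  188.7] ctr [ 433.5 -265.3] d 367.1 sd 8.83 n 589 798 off free [-3.4 49.8] off fixed [-7.8 78.9]
325 222 [ 19  79 191]
325 250 [ 18  87 188]
260 270 [ 12 143 100]
150 200 [ 14 145 139]
325 180 [ 15 148 177]
```

Seed fell on the brown ring; move it outward and use the outermost hull.

```bash
sed -i 's#d/2-8,0,30#d/2-3,0,30#' hand.py; python3 hand.py g1 82
```

```text
seed [323.30638475 220.8836985 ] 4 (236, 204, 176, 159) [0 1 2 3 4 5 6 7 8]
tcp [ 436.9 -315.1  188.7] ctr [ 436.1 -305.8] d 63.3 sd 5.84 n 542 542 off free [-0.8  9.3] off fixed [-2.9 -2.8]
```

```bash
sed -i 's#^q=q\[#q=cv2.convexHull(q.reshape(-1,1,2))[:,0]; q=q[#' hand.py; python3 hand.py g1 82
```

```text
seed [323.30638475 220.8836985 ] 4 (236, 204, 176, 159) [0 1 2 3 4 5 6 7 8]
tcp [ 436.9 -315.1  188.7] ctr [ 437.1 -309.6] d 79.6 sd 0.11 n 26 26 off free [0.1 5.5] off fixed [0.1 4.7]
```

Lid offset in hand is about 3.5 mm in +y. Now I'll carry it to pot_medium, with the TCP target at (635.4,150.0).

Scaled: 35 mm / 1000 = 0.035, 34 mm / 1000 = 0.034.

```bash
(
echo '[{"x":0.016, "y":0.007, "z":-0.01, "jaw":0}, {"x":0.032, "y":0.014, "z":-0.01, "jaw":0}, {"x":0.034, "y":0.014, "z":-0.01, "jaw":0}, {"x":0.035, "y":0.015, "jaw":0}, {"x":0.035, "y":0.015, "jaw":0}]' > m.json && python3 -m handwheel m.json
echo '[{"x":0.035, "y":0.015, "jaw":0}, {"x":0.035, "y":0.015, "jaw":0}, {"x":0.035, "y":0.015, "jaw":0}, {"x":0.035, "y":0.015, "jaw":0}, {"x":0.035, "y":0.015, "jaw":0}]' > m.json && python3 -m handwheel m.json
echo '[{"x":0.035, "y":0.015, "jaw":0}, {"x":0.035, "y":0.015, "jaw":0}, {"x":0.034, "y":0.0145, "jaw":0}, {"x":0.026, "y":0.011, "jaw":0}, {"x":0.008, "y":0.003, "jaw":0}]' > m.json && python3 -m handwheel m.json
echo '[{"jaw":0}, {"jaw":0}]' > m.json && python3 -m handwheel m.json )|egrep 'eef|force|open'; python3 shot.py g2; python3 hand.py g2 82
```

```text
eef_pos: [500.7, -160.7, 215.9]
contact_force: [1.5, -0.7, -1.3]
opening: 0.269
grasp_force: 49.7
eef_pos: [575.5, 14.5, 215.0]
contact_force: [0.8, -1.1, -1.0]
opening: 0.27
grasp_force: 49.7
eef_pos: [635.2, 154.3, 214.6]
contact_force: [-0.1, -0.4, -0.9]
opening: 0.27
grasp_force: 49.7
eef_pos: [633.8, 150.1, 215.2]
contact_force: [0.6, -0.8, -1.0]
opening: 0.269
grasp_force: 49.7
seed [323.30638475 220.8836985 ] 5 (236, 160, 176, 257) [0 1 2 3 4 5 6 7 8]
tcp [634.  149.7 215.2] ctr [634.1 172.4] d 76.0 sd 3.19 n 28 28 off free [ 0.  22.6] off fixed [-0.1 19.8]
```

Scaled: 25 mm / 1000 = 0.025, 16 mm / 1000 = 0.016.

```bash
(
echo '[{"x":0.0003, "y":0.0014, "z":0.025, "jaw":0}, {"z":0.025, "jaw":0}, {"z":0.016, "jaw":0}, {"jaw":0}, {"jaw":0}]' > m.json && python3 -m handwheel m.json
echo '[{"z":0.003, "jaw":0}, {"z":0.003, "jaw":0}, {"z":0.002, "jaw":0}, {"jaw":0}, {"jaw":0}]' > m.json && python3 -m handwheel m.json)|egrep 'eef|force|open'
```

```text
eef_pos: [635.5, 149.3, 150.6]
contact_force: [-0.0, 0.9, -0.3]
opening: 0.27
grasp_force: 49.7
eef_pos: [636.6, 150.9, 143.7]
contact_force: [-0.0, -0.3, -0.7]
opening: 0.271
grasp_force: 49.7
```

Scaled: 2 mm / 1000 = 0.002, -0.5 mm / 1000 = -0.0005.

```bash
(
echo '[{"y":-0.0005, "z":0.002, "jaw":0}, {"z":0.002, "jaw":0}, {"jaw":0}, {"jaw":0}]' > m.json && python3 -m handwheel m.json
echo '[{"z":0.0015, "jaw":0}, {"z":0.0015, "jaw":0}, {"jaw":0}, {"jaw":0}]' > m.json && python3 -m handwheel m.json)|egrep 'eef|force|open'
```

```text
eef_pos: [635.8, 150.9, 139.1]
contact_force: [-0.2, -0.4, -1.3]
opening: 0.271
grasp_force: 49.7
eef_pos: [635.9, 150.9, 136.2]
contact_force: [0.4, -0.0, -1.5]
opening: 0.269
grasp_force: 49.7
```

Scaled: 1 mm / 1000 = 0.001.

```bash
(
echo '[{"z":0.001, "jaw":0}, {"jaw":0}, {"jaw":0}]' > m.json && python3 -m handwheel m.json
echo '[{"z":0.001, "jaw":0}, {"jaw":0}, {"jaw":0}]' > m.json && python3 -m handwheel m.json)|egrep 'eef|force|open'
```

```text
eef_pos: [636.1, 150.9, 135.9]
contact_force: [-2.1, 0.1, 5.2]
opening: 0.269
grasp_force: 50.3
eef_pos: [636.1, 150.9, 135.8]
contact_force: [-5.3, -0.7, 13.6]
opening: 0.271
grasp_force: 51.2
```

Scaled: -1 mm / 1000 = -0.001.

```bash
(
echo '[{"z":-0.001, "jaw":0}, {"jaw":0.35}, {"jaw":0.45}, {"jaw":0.65}, {"jaw":0.65}]' > m.json && python3 -m handwheel m.json
echo '[{"z":-0.008, "jaw":0.65}, {"z":-0.025, "jaw":0.65}, {"z":-0.035, "jaw":0.65}, {"z":-0.035, "jaw":0.65}, {"jaw":0.65}]' > m.json && python3 -m handwheel m.json)|egrep 'eef|force|open'; python3 shot.py p1
```

```text
eef_pos: [635.9, 150.8, 135.0]
contact_force: [1.0, -0.8, -0.5]
opening: 0.647
grasp_force: 0.0
eef_pos: [639.4, 151.7, 246.3]
contact_force: [1.7, 1.0, 1.4]
opening: 0.649
grasp_force: 0.0
```

View pics/p1.png

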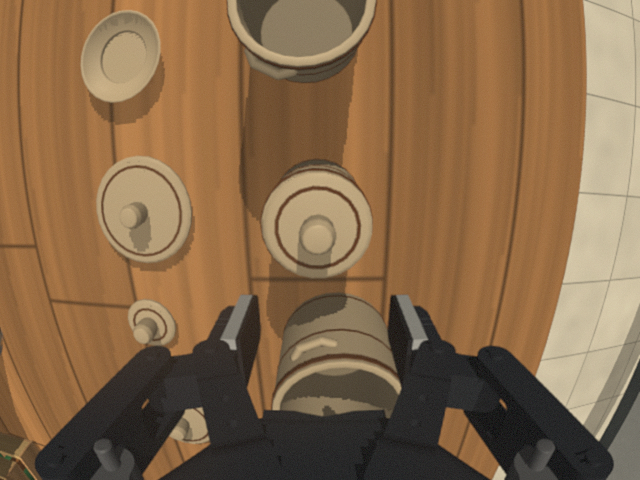

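lid_medium sits home on its pot at (318,222), concentric and level. On to lid_large, at (443.4,-151.5).

Scaled: -32 mm / 1000 = -0.032, -31 mm / 1000 = -0.031.

```bash
(
echo '[{"x":-0.025, "y":-0.015, "jaw":0.7}, {"x":-0.031, "y":-0.02, "jaw":0.7}, {"x":-0.032, "y":-0.021, "jaw":0.7}, {"x":-0.032, "y":-0.021, "jaw":0.7}, {"x":-0.032, "y":-0.021, "jaw":0.7}]' > m.json && python3 -m handwheel m.json
echo '[{"x":-0.032, "y":-0.021, "jaw":0.7}, {"x":-0.032, "y":-0.021, "jaw":0.7}, {"x":-0.032, "y":-0.021, "jaw":0.7}, {"x":-0.03, "y":-0.02, "z":0.02, "jaw":0.7}, {"x":-0.025, "y":-0.015, "z":0.03, "jaw":0.7}]' > m.json && python3 -m handwheel m.json
echo '[{"z":0.03, "jaw":0.7}, {"z":0.03, "jaw":0.7}, {"z":0.02, "jaw":0.7}, {"jaw":0.7}, {"jaw":0.7}]' > m.json && python3 -m handwheel m.json)|egrep 'eef|rot'
```

```text
eef_pos: [536.0, -2.1, 237.5]
tcp_rot: [-3.14, 0.0, 1.57]
eef_pos: [439.4, -153.9, 189.7]
tcp_rot: [3.137, 0.002, 1.57]
eef_pos: [438.6, -151.5, 107.6]
tcp_rot: [-3.138, -0.001, 1.57]
```

Scaled: 25 mm / 1000 = 0.025, 22 mm / 1000 = 0.022.

```bash
(
echo '[{"y":0.0048, "z":0.025, "jaw":0.7}, {"z":0.022, "jaw":0.7}, {"z":0.014, "jaw":0.7}, {"jaw":0.7}, {"jaw":0.7}]' > m.json && python3 -m handwheel m.json
echo '[{"jaw":0}, {"jaw":0}, {"jaw":0}, {"jaw":0}, {"jaw":0}]' > m.json && python3 -m handwheel m.json 50
echo '[{"z":-0.003, "jaw":0}, {"z":-0.012, "jaw":0}, {"z":-0.03, "jaw":0}, {"jaw":0}, {"jaw":0}]' > m.json && python3 -m handwheel m.json
echo '[{"z":-0.035, "jaw":0}, {"z":-0.035, "jaw":0}, {"z":-0.035, "jaw":0}, {"z":-0.02, "jaw":0}, {"jaw":0}]' > m.json && python3 -m handwheel m.json)|egrep 'eef|force|open'; python3 shot.py g3; python3 hand.py g3 100
```

```text
eef_pos: [445.0, -151.8, 48.3]
contact_force: [0.2, -0.6, -0.1]
opening: 0.7
grasp_force: 0.0
eef_pos: [445.2, -152.1, 48.8]
contact_force: [-1.5, 1.0, 12.1]
opening: 0.271
grasp_force: 48.4
eef_pos: [445.7, -152.3, 93.9]
contact_force: [-0.0, -0.4, -2.6]
opening: 0.264
grasp_force: 49.6
eef_pos: [446.5, -152.5, 220.9]
contact_force: [0.4, -0.5, -2.1]
opening: 0.264
grasp_force: 50.0
seed [323.28877778 199.89154438] 4 (221, 187, 206, 189) [0 1 2 3 4 5 6 7 8]
tcp [ 446.7 -152.9  220.9] ctr [ 447.  -147.7] d 94.5 sd 0.08 n 31 31 off free [0.3 5.2] off fixed [0.1 2.5]
```

Scaled: 35 mm / 1000 = 0.035, 13.3 mm / 1000 = 0.0133.

```bash
(
echo '[{"x":0.02, "y":0.008, "jaw":0}, {"x":0.035, "y":0.0133, "jaw":0}, {"x":0.035, "y":0.0133, "jaw":0}, {"x":0.035, "y":0.0133, "jaw":0}, {"x":0.035, "y":0.0133, "jaw":0}]' > m.json && python3 -m handwheel m.json
echo '[{"x":0.035, "y":0.0133, "jaw":0}, {"x":0.035, "y":0.0133, "jaw":0}, {"x":0.035, "y":0.0133, "jaw":0}, {"x":0.035, "y":0.0133, "jaw":0}, {"x":0.035, "y":0.0133, "jaw":0}]' > m.json && python3 -m handwheel m.json
echo '[{"x":0.035, "y":0.0133, "jaw":0}, {"x":0.035, "y":0.0133, "jaw":0}, {"x":0.035, "y":0.0133, "jaw":0}, {"x":0.022, "y":0.008, "jaw":0}, {"x":0.009, "y":0.003, "jaw":0}]' > m.json && python3 -m handwheel m.json
echo '[{"jaw":0}, {"jaw":0}, {"jaw":0}]' > m.json && python3 -m handwheel m.json )|egrep 'eef|rot|open';python3 -c "
from h import *
print(r.sense()['eef_pos'])"
```

```text
eef_pos: [504.9, 9.6, 214.9]
tcp_rot: [-3.138, 0.0, 1.569]
opening: 0.269
eef_pos: [571.6, 184.6, 214.3]
tcp_rot: [-3.138, 0.001, 1.57]
opening: 0.268
eef_pos: [623.2, 321.9, 213.6]
tcp_rot: [-3.139, 0.001, 1.572]
opening: 0.267
eef_pos: [622.7, 317.3, 216.0]
tcp_rot: [-3.139, 0.002, 1.569]
opening: 0.268
[622.67929549 317.27851022 215.97650775]
```

Scaled: 20 mm / 1000 = 0.02, 2.7 mm / 1000 = 0.0027.

```bash
(
echo '[{"x":0.0011, "y":0.0027, "z":0.02, "jaw":0}, {"z":0.018, "jaw":0}, {"z":0.01, "jaw":0}, {"jaw":0}, {"jaw":0}]' > m.json && python3 -m handwheel m.json
echo '[{"z":0.002, "jaw":0}, {"z":0.002, "jaw":0}, {"z":0.002, "jaw":0}, {"jaw":0}, {"jaw":0}]' > m.json && python3 -m handwheel m.json)|egrep 'eef|force|open'
```

```text
eef_pos: [625.9, 319.0, 169.2]
contact_force: [0.8, 0.1, -1.9]
opening: 0.266
grasp_force: 50.0
eef_pos: [626.3, 320.1, 163.6]
contact_force: [-0.7, 0.4, -1.9]
opening: 0.268
grasp_force: 50.0
```

Scaled: 1.5 mm / 1000 = 0.0015, -1.2 mm / 1000 = -0.0012.

```bash
(
echo '[{"x":-0.0012, "y":-0.0007, "z":0.0015, "jaw":0}, {"z":0.0015, "jaw":0}, {"jaw":0}, {"jaw":0}]' > m.json && python3 -m handwheel m.json
echo '[{"z":0.0015, "jaw":0}, {"z":0.0015, "jaw":0}, {"jaw":0}, {"jaw":0}]' > m.json && python3 -m handwheel m.json
echo '[{"z":0.001, "jaw":0}, {"jaw":0}, {"jaw":0}]' > m.json && python3 -m handwheel m.json)|egrep 'eef|force'
```

```text
eef_pos: [625.5, 318.8, 160.3]
contact_force: [0.1, 0.4, -2.9]
grasp_force: 50.0
eef_pos: [625.5, 318.9, 157.2]
contact_force: [-0.1, 0.4, -1.4]
grasp_force: 50.0
eef_pos: [625.5, 318.9, 156.4]
contact_force: [-0.7, -0.2, -1.9]
grasp_force: 50.0
```

Scaled: 1 mm / 1000 = 0.001.

```bash
(
echo '[{"z":0.001, "jaw":0}, {"jaw":0}, {"jaw":0}]' > m.json && python3 -m handwheel m.json
echo '[{"z":0.001, "jaw":0}, {"jaw":0}, {"jaw":0}]' > m.json && python3 -m handwheel m.json)|egrep 'eef|force'
```

```text
eef_pos: [625.5, 318.8, 155.3]
contact_force: [0.2, 0.1, -2.6]
grasp_force: 50.0
eef_pos: [625.6, 318.9, 155.0]
contact_force: [-1.7, -0.9, 4.2]
grasp_force: 50.6
```

Contact came at 155.0 against the expected 154.8, so it is seated. I'll release it and go for lid_small at (434.9,10.2).

Scaled: -35 mm / 1000 = -0.035, -32 mm / 1000 = -0.032.

```bash
(
echo '[{"jaw":0.35}, {"jaw":0.45}, {"jaw":0.7}, {"jaw":0.7}]' > m.json && python3 -m handwheel m.json
echo '[{"z":-0.008, "jaw":0.7}, {"z":-0.025, "jaw":0.7}, {"z":-0.035, "jaw":0.7}, {"z":-0.02, "jaw":0.7}, {"jaw":0.7}]' > m.json && python3 -m handwheel m.json)|egrep 'eef|force|open'; python3 shot.py p2
(echo '[{"x":-0.025, "y":-0.015, "jaw":0.7}, {"x":-0.031, "y":-0.019, "jaw":0.7}, {"x":-0.032, "y":-0.02, "jaw":0.7}, {"x":-0.032, "y":-0.02, "jaw":0.7}, {"x":-0.032, "y":-0.02, "jaw":0.7}]' > m.json && python3 -m handwheel m.json
echo '[{"x":-0.032, "y":-0.02, "jaw":0.7}, {"x":-0.032, "y":-0.02, "jaw":0.7}, {"x":-0.032, "y":-0.02, "jaw":0.7}, {"x":-0.032, "y":-0.019, "z":0.02, "jaw":0.7}, {"x":-0.025, "y":-0.015, "z":0.03, "jaw":0.7}]' > m.json && python3 -m handwheel m.json
echo '[{"z":0.03, "jaw":0.7}, {"z":0.03, "jaw":0.7}, {"z":0.02, "jaw":0.7}, {"jaw":0.7}, {"jaw":0.7}]' > m.json && python3 -m handwheel m.json)|egrep 'eef|rot'
```

```text
eef_pos: [625.6, 318.9, 154.3]
contact_force: [-0.3, -0.5, 0.1]
opening: 0.694
grasp_force: 0.0
eef_pos: [628.0, 320.1, 248.8]
contact_force: [0.8, 0.8, 0.6]
opening: 0.701
grasp_force: 0.0
eef_pos: [529.6, 165.6, 241.4]
tcp_rot: [-3.14, 0.001, 1.57]
eef_pos: [437.3, 13.0, 193.9]
tcp_rot: [3.137, 0.0, 1.57]
eef_pos: [436.4, 14.5, 112.0]
tcp_rot: [-3.138, 0.0, 1.57]
```

View pics/p2.png

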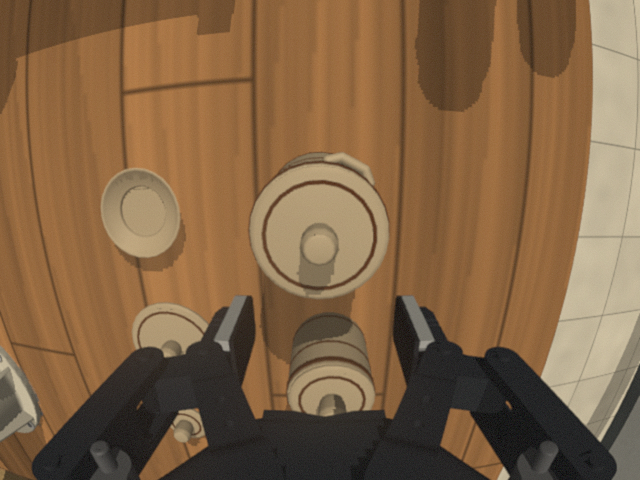

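lid_large covers pot_large, level, at (319,230), and the medium lid is still seated at (331,388). Next is the grasp of lid_small.

The rows are not in the units I measure in: shifts go in shares of 100 cm and turns go in shares of pi rad. I convert before sending: 28 mm / 1000 = 0.028, 22 mm / 1000 = 0.022.

```bash
(
echo '[{"x":-0.004, "y":-0.0015, "z":0.028, "jaw":0.7}, {"z":0.022, "jaw":0.7}, {"z":0.013, "jaw":0.7}, {"jaw":0.7}, {"jaw":0.7}]' > m.json && python3 -m handwheel m.json
echo '[{"jaw":0}, {"jaw":0}, {"jaw":0}, {"jaw":0}, {"jaw":0}]' > m.json && python3 -m handwheel m.json 50
echo '[{"z":-0.003, "jaw":0}, {"z":-0.012, "jaw":0}, {"z":-0.03, "jaw":0}, {"jaw":0}, {"jaw":0}]' > m.json && python3 -m handwheel m.json
echo '[{"z":-0.035, "jaw":0}, {"z":-0.035, "jaw":0}, {"z":-0.035, "jaw":0}, {"z":-0.02, "jaw":0}, {"jaw":0}]' > m.json && python3 -m handwheel m.json)|egrep 'eef|force|open'; python3 shot.py g4; python3 hand.py g4 64
```

```text
eef_pos: [436.6, 10.7, 50.6]
contact_force: [-0.1, 0.1, 0.4]
opening: 0.702
grasp_force: 0.0
eef_pos: [437.0, 10.7, 51.2]
contact_force: [-2.0, 0.4, 12.2]
opening: 0.27
grasp_force: 48.4
eef_pos: [437.4, 10.6, 96.4]
contact_force: [0.1, -0.0, -0.5]
opening: 0.263
grasp_force: 49.3
eef_pos: [438.2, 10.6, 223.3]
contact_force: [1.5, -0.3, -0.3]
opening: 0.267
grasp_force: 49.5
seed [323.32432925 241.24731608] 6 (258, 228, 132, 119) [0 1 2 3 4 5 6 7 8]
tcp [438.5  10.3 223.3] ctr [438.7  16. ] d 59.0 sd 0.13 n 22 22 off free [0.2 5.7] off fixed [0.3 3. ]
```

Scaled: -31 mm / 1000 = -0.031, 16.7 mm / 1000 = 0.0167.

```bash
(
echo '[{"x":-0.02, "y":0.011, "jaw":0}, {"x":-0.031, "y":0.0167, "jaw":0}, {"x":-0.031, "y":0.0167, "jaw":0}, {"x":-0.031, "y":0.0167, "jaw":0}, {"x":-0.031, "y":0.0167, "jaw":0}]' > m.json && python3 -m handwheel m.json
echo '[{"x":-0.031, "y":0.0167, "jaw":0}, {"x":-0.031, "y":0.0167, "jaw":0}, {"x":-0.031, "y":0.0167, "jaw":0}, {"x":-0.031, "y":0.0167, "jaw":0}, {"x":-0.031, "y":0.0167, "jaw":0}]' > m.json && python3 -m handwheel m.json
echo '[{"x":-0.0148, "y":0.008, "jaw":0}, {"z":0.02, "jaw":0}, {"z":0.02, "jaw":0}, {"jaw":0}, {"jaw":0}]' > m.json && python3 -m handwheel m.json)|egrep 'eef|rot|open'
```

```text
eef_pos: [513.2, -134.7, 217.4]
tcp_rot: [-3.139, -0.001, 1.57]
opening: 0.263
eef_pos: [596.6, -289.8, 216.6]
tcp_rot: [-3.138, -0.002, 1.57]
opening: 0.264
eef_pos: [603.4, -302.5, 176.5]
tcp_rot: [-3.136, -0.003, 1.57]
opening: 0.264
```

Scaled: 15 mm / 1000 = 0.015, 4.5 mm / 1000 = 0.0045.

```bash
(
echo '[{"x":-0.001, "y":0.0045, "z":0.015, "jaw":0}, {"z":0.014, "jaw":0}, {"z":0.007, "jaw":0}, {"jaw":0}, {"jaw":0}]' > m.json && python3 -m handwheel m.json
echo '[{"jaw":0}]' > m.json && python3 -m handwheel m.json
)|egrep 'eef|force|open'
```

```text
eef_pos: [609.3, -304.1, 143.2]
contact_force: [0.9, -0.4, -0.4]
opening: 0.263
grasp_force: 49.4
eef_pos: [609.8, -304.4, 144.2]
contact_force: [0.4, 0.1, -0.9]
opening: 0.259
grasp_force: 49.5
```

Scaled: 3 mm / 1000 = 0.003, -1.6 mm / 1000 = -0.0016.

```bash
(
echo '[{"x":0.0007, "y":-0.0016, "z":0.003, "jaw":0}, {"z":0.003, "jaw":0}, {"z":0.002, "jaw":0}, {"jaw":0}, {"jaw":0}]' > m.json && python3 -m handwheel m.json
echo '[{"z":0.0015, "jaw":0}, {"z":0.0015, "jaw":0}, {"jaw":0}, {"jaw":0}]' > m.json && python3 -m handwheel m.json
echo '[{"z":0.0015, "jaw":0}, {"z":0.0015, "jaw":0}, {"jaw":0}, {"jaw":0}]' > m.json && python3 -m handwheel m.json
)|egrep 'eef|force'
```

```text
eef_pos: [607.9, -303.7, 135.7]
contact_force: [0.2, 0.4, -0.9]
grasp_force: 49.5
eef_pos: [607.9, -303.6, 132.7]
contact_force: [-0.7, -0.2, -1.8]
grasp_force: 49.5
eef_pos: [607.9, -303.6, 129.6]
contact_force: [-1.0, 1.0, -1.0]
grasp_force: 49.5
```

Scaled: 1 mm / 1000 = 0.001.

```bash
(
echo '[{"z":0.001, "jaw":0}, {"z":0.001, "jaw":0}, {"jaw":0}, {"jaw":0}]' > m.json && python3 -m handwheel m.json
echo '[{"z":0.0008, "jaw":0}, {"jaw":0}, {"jaw":0}]' > m.json && python3 -m handwheel m.json)|egrep 'eef|force'
```

```text
eef_pos: [607.9, -303.6, 127.7]
contact_force: [-0.1, -0.6, -0.2]
grasp_force: 49.5
eef_pos: [608.0, -303.7, 127.3]
contact_force: [-0.8, 0.4, 2.9]
grasp_force: 49.9
```

Contact came at 127.3 against the expected 127.2. I'll release it and go for lid_biggest at (447.2,147.3).

Scaled: -35 mm / 1000 = -0.035, -30 mm / 1000 = -0.03.

```bash
(
echo '[{"jaw":0.35}, {"jaw":0.45}, {"jaw":0.7}, {"jaw":0.7}]' > m.json && python3 -m handwheel m.json
echo '[{"z":-0.008, "jaw":0.7}, {"z":-0.025, "jaw":0.7}, {"z":-0.035, "jaw":0.7}, {"z":-0.03, "jaw":0.7}, {"jaw":0.7}]' > m.json && python3 -m handwheel m.json)|egrep 'eef|force|open'; python3 shot.py p3
(echo '[{"x":0.025, "y":-0.01, "jaw":0.7}, {"x":0.035, "y":-0.013, "jaw":0.7}, {"x":0.035, "y":-0.013, "jaw":0.7}, {"x":0.035, "y":-0.013, "jaw":0.7}, {"x":0.035, "y":-0.013, "jaw":0.7}]' > m.json && python3 -m handwheel m.json
echo '[{"x":0.035, "y":-0.013, "jaw":0.7}, {"x":0.035, "y":-0.013, "jaw":0.7}, {"x":0.035, "y":-0.013, "jaw":0.7}, {"x":0.035, "y":-0.013, "jaw":0.7}, {"x":0.035, "y":-0.013, "jaw":0.7}]' > m.json && python3 -m handwheel m.json
echo '[{"x":0.035, "y":-0.013, "jaw":0.7}, {"x":0.035, "y":-0.013, "jaw":0.7}, {"x":0.03, "y":-0.01, "z":0.02, "jaw":0.7}, {"x":0.011, "z":0.03, "jaw":0.7}, {"z":0.03, "jaw":0.7}]' > m.json && python3 -m handwheel m.json
echo '[{"z":0.03, "jaw":0.7}, {"jaw":0.7}, {"jaw":0.7}]' > m.json && python3 -m handwheel m.json)|egrep 'eef|rot'
```

```text
eef_pos: [608.0, -303.7, 126.9]
contact_force: [-0.0, 0.2, 0.3]
opening: 0.697
grasp_force: 0.0
eef_pos: [611.0, -305.2, 232.6]
contact_force: [0.3, -0.6, 1.1]
opening: 0.701
grasp_force: 0.0
eef_pos: [544.7, -137.2, 224.3]
tcp_rot: [-3.14, -0.0, 1.569]
eef_pos: [479.9, 37.8, 224.6]
tcp_rot: [-3.141, 0.0, 1.569]
eef_pos: [445.3, 150.1, 144.7]
tcp_rot: [3.139, -0.001, 1.573]
eef_pos: [444.0, 147.1, 114.0]
tcp_rot: [-3.137, 0.001, 1.57]
```

View pics/p3.png

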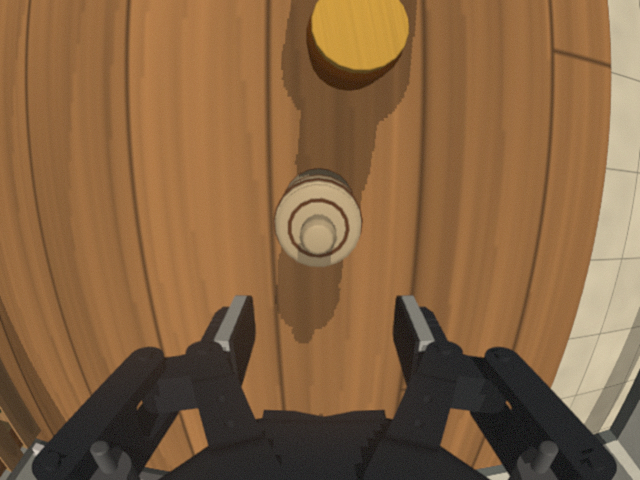

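lid_small covers pot_small, level, at (318,223). Next is the grasp of lid_biggest.

```bash
(
echo '[{"y":0.0032, "z":0.03, "jaw":0.7}, {"z":0.022, "jaw":0.7}, {"z":0.013, "jaw":0.7}, {"jaw":0.7}, {"jaw":0.7}]' > m.json && python3 -m handwheel m.json
echo '[{"jaw":0}, {"jaw":0}, {"jaw":0}, {"jaw":0}, {"jaw":0}]' > m.json && python3 -m handwheel m.json 60
echo '[{"z":-0.003, "jaw":0}, {"z":-0.012, "jaw":0}, {"z":-0.03, "jaw":0}, {"jaw":0}, {"jaw":0}]' > m.json && python3 -m handwheel m.json
echo '[{"z":-0.035, "jaw":0}, {"z":-0.035, "jaw":0}, {"z":-0.035, "jaw":0}, {"z":-0.02, "jaw":0}, {"jaw":0}]' > m.json && python3 -m handwheel m.json)|egrep 'eef|force|open'; python3 shot.py g5; python3 hand.py g5 118
```

```text
eef_pos: [449.4, 147.5, 51.2]
contact_force: [0.1, -0.3, -0.1]
opening: 0.705
grasp_force: 0.0
eef_pos: [449.3, 147.7, 51.6]
contact_force: [-3.6, -0.6, 15.1]
opening: 0.257
grasp_force: 58.1
eef_pos: [449.7, 147.9, 96.4]
contact_force: [-0.5, -0.1, -2.5]
opening: 0.258
grasp_force: 59.5
eef_pos: [450.6, 148.1, 223.5]
contact_force: [1.0, 0.8, -2.5]
opening: 0.264
grasp_force: 60.1
seed [323.27167773 178.38075895] 4 (205, 168, 239, 221) [0 1 2 3 4 5 6 7 8]
tcp [450.8 147.8 223.4] ctr [451.2 153.1] d 110.2 sd 0.1 n 34 34 off free [0.3 5.3] off fixed [-0.2  1.3]
```

```bash
(
echo '[{"x":-0.009, "y":0.012, "jaw":0}, {"x":-0.021, "y":0.0275, "jaw":0}, {"x":-0.021, "y":0.0275, "jaw":0}, {"x":-0.021, "y":0.0275, "jaw":0}, {"x":-0.021, "y":0.0275, "jaw":0}]' > m.json && python3 -m handwheel m.json
echo '[{"x":-0.021, "y":0.0275, "jaw":0}, {"x":-0.021, "y":0.0275, "jaw":0}, {"x":-0.02, "y":0.027, "jaw":0}, {"jaw":0}, {"jaw":0}]' > m.json && python3 -m handwheel m.json)|egrep 'eef|rot|open'
```

```text
eef_pos: [570.3, 53.2, 217.1]
tcp_rot: [-3.138, 0.0, 1.57]
opening: 0.257
eef_pos: [652.1, -8.9, 216.4]
tcp_rot: [-3.137, -0.0, 1.568]
opening: 0.26
```

Scaled: 15 mm / 1000 = 0.015, 10 mm / 1000 = 0.01.

```bash
(
echo '[{"x":0.0014, "y":0.0026, "z":0.015, "jaw":0}, {"z":0.01, "jaw":0}, {"z":0.004, "jaw":0}, {"jaw":0}, {"jaw":0}]' > m.json && python3 -m handwheel m.json
echo '[{"jaw":0}]' > m.json && python3 -m handwheel m.json)|egrep 'eef|force|open'
```

```text
eef_pos: [654.3, -5.9, 190.4]
contact_force: [-0.4, 0.1, -2.9]
opening: 0.255
grasp_force: 60.2
eef_pos: [655.0, -6.1, 191.4]
contact_force: [0.3, 0.8, -2.6]
opening: 0.258
grasp_force: 60.2
```

```bash
(
echo '[{"x":-0.0014, "y":-0.0003, "z":0.003, "jaw":0}, {"z":0.003, "jaw":0}, {"z":0.003, "jaw":0}, {"jaw":0}, {"jaw":0}]' > m.json && python3 -m handwheel m.json
echo '[{"z":0.0015, "jaw":0}, {"z":0.0015, "jaw":0}, {"jaw":0}, {"jaw":0}]' > m.json && python3 -m handwheel m.json
echo '[{"z":0.0015, "jaw":0}, {"z":0.001, "jaw":0}, {"jaw":0}, {"jaw":0}]' > m.json && python3 -m handwheel m.json
)|egrep 'eef|force'
```

```text
eef_pos: [654.6, -7.7, 181.8]
contact_force: [0.3, 0.2, -3.1]
grasp_force: 60.2
eef_pos: [654.7, -7.7, 178.9]
contact_force: [0.0, -0.2, -2.9]
grasp_force: 60.2
eef_pos: [654.7, -7.7, 176.4]
contact_force: [-0.6, 0.4, -2.5]
grasp_force: 60.2
```

Scaled: 1.2 mm / 1000 = 0.0012.

```bash
(
echo '[{"z":0.0012, "jaw":0}, {"z":0.0012, "jaw":0}, {"jaw":0}, {"jaw":0}]' > m.json && python3 -m handwheel m.json
echo '[{"z":0.001, "jaw":0}, {"jaw":0}, {"jaw":0}]' > m.json && python3 -m handwheel m.json
)|egrep 'eef|force'
```

```text
eef_pos: [654.7, -7.7, 174.0]
contact_force: [1.4, 0.0, -2.4]
grasp_force: 60.2
eef_pos: [654.7, -7.7, 173.1]
contact_force: [-0.1, 0.2, -3.2]
grasp_force: 60.2
```

Scaled: 1 mm / 1000 = 0.001.

```bash

echo '[{"z":0.001, "jaw":0}, {"jaw":0}, {"jaw":0}]' > m.json && python3 -m handwheel m.json|egrep 'eef|force'
```

```text
eef_pos: [654.8, -7.7, 172.7]
contact_force: [-2.1, 0.4, 4.8]
grasp_force: 60.9
```

Contact came at 172.7 against the expected 172.6. I'll release it, clear the arm and check all four lids.

Scaled: -35 mm / 1000 = -0.035, -25 mm / 1000 = -0.025.

```bash
(
echo '[{"jaw":0.35}, {"jaw":0.45}, {"jaw":0.7}, {"jaw":0.7}]' > m.json && python3 -m handwheel m.json
echo '[{"z":-0.008, "jaw":0.7}, {"z":-0.025, "jaw":0.7}, {"z":-0.035, "jaw":0.7}, {"z":-0.01, "jaw":0.7}, {"jaw":0.7}]' > m.json && python3 -m handwheel m.json
echo '[{"jaw":0.7}]' > m.json && python3 -m handwheel m.json; python3 shot.py p4
echo '[{"y":-0.035, "jaw":0.7}, {"y":-0.035, "jaw":0.7}, {"y":-0.035, "jaw":0.7}, {"y":-0.035, "jaw":0.7}, {"y":-0.035, "jaw":0.7}]' > m.json && python3 -m handwheel m.json
echo '[{"y":-0.035, "jaw":0.7}, {"y":-0.035, "jaw":0.7}, {"y":-0.035, "jaw":0.7}, {"jaw":0.7}, {"jaw":0.7}]' > m.json && python3 -m handwheel m.json)|egrep 'eef|force|clock'
python3 - <<'E'
from h import *
a=cams.grab_frame("scene"); b=cams.grab_frame("top")
cv2.imwrite("pics/fin.png",np.vstack([cv2.resize(a[120:430,190:490],(600,310))[:290],cv2.resize(b[130:240,130:530],(600,290))])[:,:,::-1])
E
```

```text
clock: 36.97
eef_pos: [654.9, -7.7, 172.1]
contact_force: [-0.7, -0.4, -0.2]
grasp_force: 0.0
clock: 37.38
eef_pos: [656.9, -7.7, 254.6]
contact_force: [0.4, 0.7, -0.2]
grasp_force: 0.0
clock: 37.47
eef_pos: [655.1, -7.7, 251.0]
contact_force: [-0.2, -0.9, -0.3]
grasp_force: 0.0
clock: 37.93
eef_pos: [477.0, -7.5, 248.4]
contact_force: [-0.6, 0.5, 0.3]
grasp_force: 0.0
clock: 38.35
eef_pos: [372.7, -7.4, 249.3]
contact_force: [-0.5, 0.3, 0.4]
grasp_force: 0.0
```

View pics/p4.png

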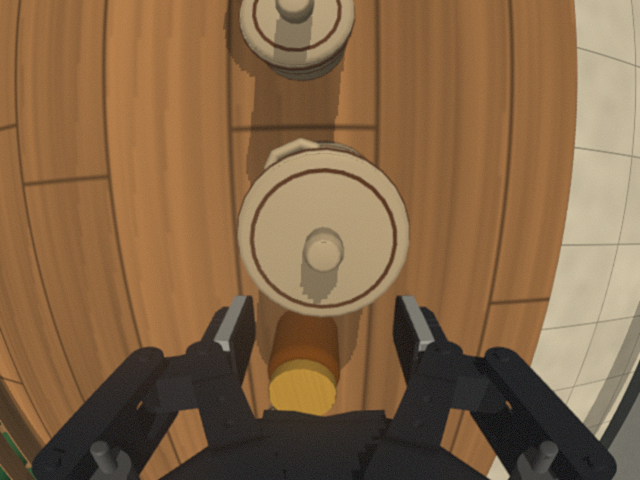

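View pics/fin.png

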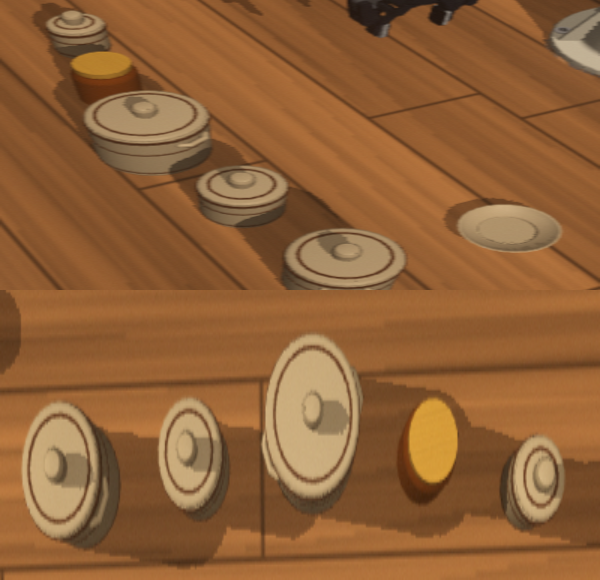

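All four lids sit flush: in the wrist picture lid_biggest is at (323,232), and the montage shows the small, biggest, medium and large lids at (75,30), (147,115), (242,185) and (345,255). The jar and saucer are in place and the arm is clear, so I'm handing in.

```bash
python3 -c "
from rig import r
print(r.sign_off())"
```

```text
the job is handed in; nothing more can be done
None
```

All four lids are on their own pots, each touching down within 0.3 mm of its expected seated height and looking level in the final pictures, and the job was handed in at about 38 s; the hand-in returned no verdict.

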